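Set the diaphragm collar of a microscope lamp module and lock its keeper bar

TASK

A microscope's lamp module sits in its service cradle on the lab bench. Turn its black numbered collar until it clicks home with the 6 (on a yellow patch) at the red index pillar and let go of it, and only then swing the steel keeper bar by its orange post fully shut over the module's foot, past the click of its catch, with the collar still at 6. Leave the mouse, the slide box and the lens pot where they are.

Things in the scene. Friction and masses are not known exactly. Their poses are not given: they have to be found in the camera images.
- cradle: Fixed aluminium plate, 200 mm (x) by 170 mm (y, -80 to +90) by 12 mm; origin on the bench, on the collar's upright axis. It carries the white lamp module: a foot disc 120 mm across, top at 24 mm, a drum 84 mm across up to 45 mm, and above it the black collar.
- index (a point): Top of the red index pillar (24 x 8 mm, white line on top), 52 mm above the bench, at x = 70, y = 0 mm in the cradle's frame, just outside the collar's skirt: the figure on the skirt next to it is the setting.
- collar (a joint): Angle (rad) of the black collar about the upright axis, growing anticlockwise seen from above, 0 to 3.15. Number n (1 to 8) clicks in at 0.45 x (n - 1): 1 is 0, 6 is 2.25. Left alone it springs to the nearest stop; about 0.15 N m turns it on.
- collar_grip (a point): Point on the collar's axis, 72 mm above the bench, in the ribbed grip: an upright cylinder 56 mm across, 52 to 86 mm above the bench, lens on top up to 90 mm. It turns with the collar; its x axis points to figure 1. Below the grip a flat skirt 112 mm across bears figures 16 mm tall, tops outwards, 1 to 8 clockwise from above, white, but the 6 black on yellow.
- keeper (a joint): Angle (rad) of the keeper bar about its upright hinge: 0 is fully shut (bar along the cradle's x axis, over the edge of the foot disc), up to 1.7 open, out to the cradle's +y side. It closes anticlockwise seen from above and stays where it is left; a ball catch resists with about 6 N at about 0.07 rad, then snaps it shut.
- keeper_hinge (a point): Point on the keeper's upright hinge axis, 33 mm above the bench, at x = 70, y = 58 mm in the cradle's frame. The steel bar is 16 mm wide and 10 mm thick (28 to 38 mm above the bench), and reaches 155 mm from the hinge.
- keeper_post (a point): Centre of the top end of the orange upright grip post on the keeper bar: a cylinder 18 mm across, from 38 to 88 mm above the bench, 145 mm from the hinge axis.
- mouse: Black computer mouse, 100 x 58 x 30 mm, loose; origin under its centre. To be left alone.
- slide_box: Blue slide box, 100 x 85 x 34 mm, loose; origin under its centre. To be left alone.
- lens_pot: White jar with a black cap, 48 mm across and 75 mm tall, loose; origin under its centre. To be left alone.

How it is judged:
By the outcome, as a careful person would: the job done as asked, in the order asked, and still so for the second after the job is handed in, with the robot touching nothing.
It also fails if it takes over 58 s, if anything falls off the work surface, if the arm or the gripper's body presses on something with over 40 N, if the wrist force passes 120 N, or if a joint passes its speed limit or range.

ROBOT

A 6-joint arm with a two-finger parallel gripper is mounted at the origin on the work surface. World frame = base frame: x ahead of the robot, y to its left, z up, the work surface at z = 0. Lengths are in m, angles in rad, forces in N, time in s.
With the tool pointing down it reaches from about 0.325 to 0.775 m from the base axis. Payload 9.3 kg.
Tool frame: the origin (TCP) lies midway between the tips of the shut fingers; the grasp point (between the pads) lies 19 mm behind it (ctrl.grip_depth is the distance from the TCP to the grasp point, in m); z points along the fingers, y is the line along which they close (so a half turn about z gives the same grasp; the last joint's range is limited). The gripper opens to 85 mm and grips with 20 to 120 N. Pads are 22 mm wide; open, the fingers measure 114 mm over their backs; the gripper's body (76 mm by 85 mm) begins 54 mm behind the grasp point. The pads swing forward as they close: fully open they stand 13 mm farther back than shut.
Start: joints at [-1.355, 0.259, 0.021, 1.334, 0, 1.418], TCP at [0.198, -0.513, 0.231] pointing down, gripper open.
Joint ranges: [-3.04, 3.04], [-0.91, 1.82], [-1.04, 1.36], [-1.92, 1.95], [-1.52, 1.45], [-3.14, 3.14]. Speed limits (rad/s): [2.22, 2.22, 2.79, 3.14, 3.14, 3.14].

INTERFACE

Orientations are given as a 3x3 rotation matrix whose columns are the frame's x, y, z axes.
In Python, from cell import ctrl, camera, camera_model, masks_of gives the robot as it stands.
- The arm moves only by the shell command python3 -m handwheel 'ROWS' [OPENING] [FORCE]. ROWS is JSON, a list of rows, each a list of 2 entries, a list of its own where there are three numbers: the shift along the world's x, y, z normalised to -1 to 1, where 1 is 25 mm, then the turn, a rotation vector about the world's x, y, z normalised to -1 to 1, where 1 is 4 degrees. In form: [[[tx, ty, tz], [ax, ay, az]], ...]. A call has exactly 10 rows; each row shifts and turns the commanded pose from where the row before left it; what a row does not reach is not made up. A row lasts 1/8 s, in which the tool goes at most 62.5 mm and 10.7 degrees, less where a joint would pass 70% of its speed; a pose out of reach is approached as far as the arm can. A call with a number of a shift or a turn outside -1 to 1 is refused whole. A call with a gripper value outside its range is refused whole. OPENING is the opening, from -1 (shut) to 1 (fully open), set as the call begins (- or left out, the last holds). The fingers move at their own pace and stop on an object; FORCE is the grip in N (left out, the last holds). Time passes only in rows, so rows that do not move let the fingers close, or fill a call up. It gives the time, the measured TCP pose, the force, the opening and the grip force at its end, in the units of the state.
- ctrl.observe(): the state, without advancing time (a new reading comes with each control period).
- camera(name): name is "side" or "top" or "wrist"; returns (picture, depth): 480x640x3 uint8, blue, green, red; 480x640 float32, m along the optical axis (not along the pixel's ray), 0 where there is no reading.
- camera_model(name): a dict with "intrinsics" (3x3 intrinsics, pixels), "rvec" (rotation vector, rad) and "tvec" (3), from world to camera coordinates, as OpenCV has them. Camera axes: x right, y down, z forward; pixel columns grow to the right and rows downward; lengths in m; the calibration is good to about 2 mm. A picture is of the moment at which its call begins: read the wrist's pose just before it. camera_model takes no time and is no camera call; for the wrist camera it gives the pose at the moment of the call.
- ctrl.job_done(): hands the job in; it is judged then, once.
Trained networks look in the newest picture that a camera, given by its name, has taken for a name from the list of things; names that differ only in an ending like _2 or _b are one class to them, and where a whole thing is asked for, a point or a joint stands for the part that bears it (a point fixed in the world has none). Each returns a list of dicts, best first, with "confidence" (0 to 1); they miss things now and then, are a little off and sometimes report something else, mostly with a low value. They report only what shows in the picture. A call takes as long as a camera call.
- masks_of(target, camera): "mask" (480x640 bool, what is visible of it) and "box" ([centre column, centre row, width, height] in pixels, round what is visible of it).
The state is a dict: "time_s": time; "q": joint angles; "dq": joint speeds; "joint_torque": joint torques, N m; "ee_pos": TCP position; "eef_rot": TCP orientation; "force": force on the tool from outside, world axes, zero at the start; "moment": the same for the moment, N m; "gripper_width": opening from 0.0 (shut) to 1.0 (fully open); "grasp_force": force on a finger pad.
Only numpy, scipy, OpenCV 4.12 (cv2) and the standard library are available. Lean on these libraries where they do the work, as an engineer would, in place of code of your own. Each camera call takes 0.05 s, during which the arm holds its last target. There are 200 camera calls.

## Working session

There is one attempt and no reset: what is moved stays moved. The work goes in short steps, Python scripts to look and compute and a shell command to move; the robot and the scene stay as the last step left them, time stands still between calls to the robot, and variables do not carry over. Pictures are saved under pics/ and viewed, at most 10 in all, crops included, and the job is handed in when it is done.

```bash
mkdir -p pics; ls; cat > h.py <<'E'
import numpy as np, cv2
from cell import ctrl, camera, camera_model, masks_of
def world(cam, depth, mask, m=None):
    m=m or camera_model(cam); K=np.array(m["intrinsics"]); R=cv2.Rodrigues(np.array(m["rvec"],float))[0]; t=np.array(m["tvec"],float).ravel()
    v,u=np.nonzero(mask&(depth>0)); d=depth[v,u]
    p=np.linalg.inv(K)@np.vstack([u,v,np.ones_like(u)])*d
    return (R.T@(p-t[:,None])).T,(u,v)
def pix(cam,P):
    m=camera_model(cam); return cv2.projectPoints(np.array(P,float).reshape(-1,1,3),np.array(m["rvec"],float),np.array(m["tvec"],float),np.array(m["intrinsics"],float),None)[0].reshape(-1,2)
E
python3 - <<'E'
from h import *
for c in ["top","side"]:
    im,d=camera(c); cv2.imwrite(f"pics/{c}0.png",im)
    for n in ["cradle","collar","keeper","keeper_post","mouse","slide_box","lens_pot"]:
        for r in masks_of(n,c)[:1]:
            P,_=world(c,d,r["mask"]); print(c,n,round(r["confidence"],2),np.round(r["box"]),np.round(np.median(P,0),3),np.round(np.percentile(P,[2,98],axis=0),3).tolist())
E
```

```text
pics
top cradle 0.87 [296. 245. 136. 109.] [ 0.534 -0.002  0.014] [[0.437, -0.095, 0.007], [0.64, 0.156, 0.089]]
top collar 0.93 [321. 245.  52.  55.] [ 0.532 -0.013  0.053] [[0.486, -0.062, 0.048], [0.586, 0.038, 0.09]]
top keeper_post 0.74 [271. 200.  75.  27.] [0.628 0.101 0.038] [[0.609, 0.02, 0.031], [0.645, 0.175, 0.089]]
top mouse 0.67 [494. 295.  39.  49.] [ 0.424 -0.383  0.026] [[0.378, -0.416, 0.003], [0.474, -0.356, 0.032]]
top slide_box 0.72 [459. 207.  44.  49.] [ 0.614 -0.317  0.033] [[0.565, -0.363, 0.013], [0.666, -0.274, 0.037]]
top lens_pot 0.66 [133. 286.  31.  26.] [0.446 0.385 0.073] [[0.425, 0.371, 0.001], [0.469, 0.413, 0.078]]
side cradle 0.97 [295. 277. 149.  86.] [0.531 0.028 0.024] [[0.436, -0.061, 0.006], [0.64, 0.177, 0.088]]
side collar 0.87 [311. 252.  53.  40.] [0.529 0.007 0.054] [[0.484, -0.046, 0.049], [0.582, 0.04, 0.09]]
side keeper 0.74 [246. 291.  50.  63.] [0.63  0.132 0.039] [[0.609, 0.023, 0.001], [0.646, 0.18, 0.089]]
side keeper_post 0.77 [246. 291.  49.  65.] [0.63  0.129 0.039] [[0.608, 0.024, 0.002], [0.647, 0.18, 0.089]]
side mouse 0.82 [385. 192.  44.  19.] [ 0.422 -0.371  0.021] [[0.381, -0.406, 0.005], [0.466, -0.353, 0.032]]
side slide_box 0.74 [308. 195.  49.  31.] [ 0.611 -0.296  0.033] [[0.562, -0.36, 0.003], [0.667, -0.271, 0.036]]
side lens_pot 0.68 [309. 448.  38.  63.] [0.443 0.408 0.057] [[0.424, 0.375, 0.001], [0.467, 0.418, 0.077]]
```

```bash
python3 - <<'E'
import cv2,numpy as np
a=cv2.imread("pics/top0.png")[160:320,210:410];b=cv2.imread("pics/side0.png")[210:340,210:390]
a=cv2.resize(a,(400*1,320),interpolation=3);b=cv2.resize(b,(400,320),interpolation=3)
a=cv2.resize(cv2.imread("pics/top0.png")[180:310,220:390],(785,600),interpolation=3)
cv2.imwrite("pics/c1.png",a)
E
python3 - <<'E'
from h import *
im,d=camera("top")
hsv=cv2.cvtColor(im,cv2.COLOR_BGR2HSV).astype(int)
roi=np.zeros(d.shape,bool);roi[170:320,210:400]=1
H,S,V=hsv[...,0],hsv[...,1],hsv[...,2]
for n,m in dict(red=((H<5)|(H>172))&(S>130)&(V>80),orange=(H>=6)&(H<18)&(S>140),yellow=(H>=20)&(H<35)&(S>110)).items():
    P,(u,v)=world("top",d,m&roi); print(n,len(P),np.round(np.median(P,0),4),np.round(P.min(0),3),np.round(P.max(0),3),u.mean(),v.mean())
r=masks_of("collar","top")[0]; P,_=world("top",d,r["mask"])
for lo,hi in((.045,.06),(.08,.1)):
    q=P[(P[:,2]>lo)&(P[:,2]<hi)]; c,rr=cv2.minEnclosingCircle((q[:,:2]*1000).astype(np.float32)); print(lo,c,rr,len(q), q[:,2].mean())
m=(d>0)&roi; P,_=world("top",d,m); q=P[(P[:,2]>.008)&(P[:,2]<.016)]
print("plate",cv2.minAreaRect((q[:,:2]*1000).astype(np.float32)))
print(ctrl.observe()["time_s"])
E
```

```text
red 6 [ 0.5972 -0.029   0.0518] [ 0.592 -0.034  0.049] [ 0.612 -0.025  0.056] 329.0 213.5
orange 87 [0.6355 0.1685 0.0856] [ 0.509 -0.034  0.04 ] [0.647 0.177 0.092] 238.8505747126437 196.2528735632184
yellow 110 [ 0.5157 -0.0494  0.0518] [ 0.501 -0.064  0.049] [0.577 0.028 0.081] 337.0 251.6
0.045 (535.2640380859375, -12.501253128051758) 56.04450607299805 1432 0.05197330731768346
0.08 (535.38427734375, -12.505733489990234) 28.757312774658203 569 0.08680055527344346
plate ((536.712646484375, -7.5429840087890625), (169.93272399902344, 200.0054473876953), 76.20640563964844)
0.9
```

View pics/c1.png

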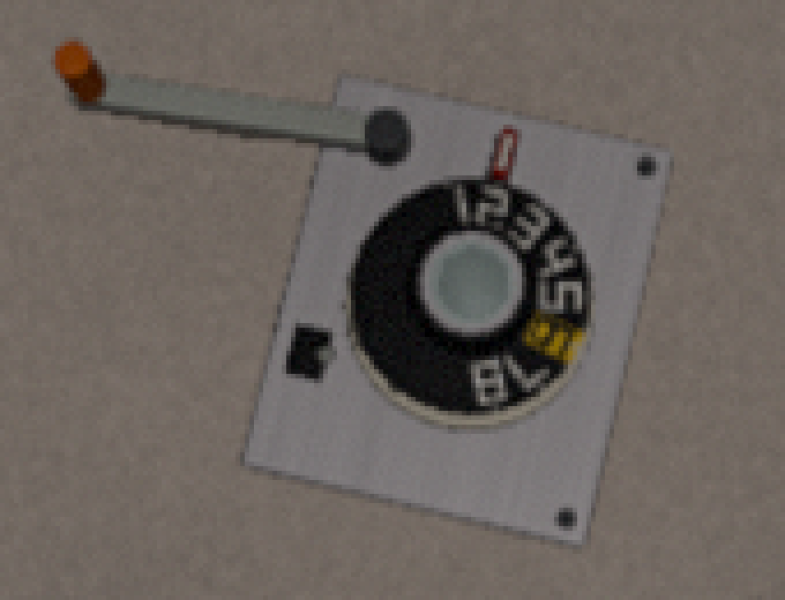

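The picture shows the figure 2 at the red index (503,152), the yellow 6 at (555,340), and the bar open to the upper left with its orange post at (78,65). The collar therefore has to turn about +103°.

```bash
python3 -m handwheel '[[[0.7,1,0],[0,0,0]],[[0.7,1,0],[0,0,0]],[[0.7,1,0],[0,0,0]],[[0.7,1,0],[0,0,0]],[[0.7,1,0],[0,0,0]],[[0.7,1,0],[0,0,0]],[[0.7,1,0],[0,0,0]],[[0.7,1,0],[0,0,0]],[[0.7,1,0],[0,0,0]],[[0.7,1,0],[0,0,0]]]' 1 60
python3 -c "
from h import *
o=ctrl.observe();print(o['q'],o['ee_pos'],np.round(o['eef_rot'],3),o['force'])"
```

```text
time_s: 2.15
ee_pos: [0.3737, -0.2622, 0.2314]
eef_rot: [[0.933, 0.36, 0.0], [0.36, -0.933, -0.0], [0.0, 0.0, -1.0]]
force: [-0.1, -0.2, 0.5]
gripper_width: 1.0
grasp_force: 0.0
[-7.95873599e-01  9.87213341e-02 -1.80270500e-01  1.29142826e+00
 -1.58732878e-05  1.97703262e+00] [ 0.3737478  -0.26218156  0.2314226 ] [[ 0.933  0.36   0.   ]
 [ 0.36  -0.933 -0.   ]
 [ 0.     0.    -1.   ]] [-0.07086746 -0.17319172  0.45398277]
```

```bash
python3 -m handwheel '[[[0.646,1,-0.3],[0,0,0]],[[0.646,1,-0.3],[0,0,0]],[[0.646,1,-0.3],[0,0,0]],[[0.646,1,-0.3],[0,0,0]],[[0.646,1,-0.3],[0,0,0]],[[0.646,1,-0.3],[0,0,0]],[[0.646,1,-0.3],[0,0,0]],[[0.646,1,-0.3],[0,0,0]],[[0.646,1,-0.3],[0,0,0]],[[0.646,1,-0.3],[0,0,0]]]'
python3 -m handwheel '[[[0,0,-0.8],[0,0,0]],[[0,0,-0.8],[0,0,0]],[[0,0,-0.8],[0,0,0]],[[0,0,-0.8],[0,0,0]],[[0,0,-0.6],[0,0,0]],[[0,0,-0.3],[0,0,0]],[[0,0,0],[0,0,0]],[[0,0,0],[0,0,0]],[[0,0,0],[0,0,0]],[[0,0,0],[0,0,0]]]'
```

```text
time_s: 3.4
ee_pos: [0.5353, -0.0121, 0.1561]
eef_rot: [[0.933, 0.361, 0.0], [0.361, -0.933, -0.0], [0.0, 0.0, -1.0]]
force: [0.7, -0.5, -1.1]
gripper_width: 0.999
grasp_force: 0.0
time_s: 4.65
ee_pos: [0.535, -0.013, 0.0542]
eef_rot: [[0.933, 0.361, 0.001], [0.361, -0.933, -0.0], [0.001, 0.0, -1.0]]
force: [-0.0, 0.4, 0.2]
gripper_width: 0.999
grasp_force: 0.0
```

Centred over the grip; close.

```bash
python3 -m handwheel '[[[0,0,0],[0,0,0]],[[0,0,0],[0,0,0]],[[0,0,0],[0,0,0]],[[0,0,0],[0,0,0]],[[0,0,0],[0,0,0]],[[0,0,0],[0,0,0]],[[0,0,0],[0,0,0]],[[0,0,0],[0,0,0]],[[0,0,0],[0,0,0]],[[0,0,0],[0,0,0]]]' -1 60
```

```text
time_s: 5.9
ee_pos: [0.5348, -0.013, 0.0542]
eef_rot: [[0.933, 0.361, 0.0], [0.361, -0.933, -0.0], [0.0, 0.0, -1.0]]
force: [-1.5, 0.2, 5.6]
gripper_width: 0.639
grasp_force: 62.4
```

```bash
python3 -m handwheel '[[[0,0,0],[0,0,1]],[[0,0,0],[0,0,1]],[[0,0,0],[0,0,1]],[[0,0,0],[0,0,1]],[[0,0,0],[0,0,1]],[[0,0,0],[0,0,1]],[[0,0,0],[0,0,1]],[[0,0,0],[0,0,1]],[[0,0,0],[0,0,1]],[[0,0,0],[0,0,1]]]'
python3 -c "
from h import *
print(ctrl.observe()['moment'],ctrl.observe()['q'])"
python3 -m handwheel '[[[0,0,0],[0,0,1]],[[0,0,0],[0,0,1]],[[0,0,0],[0,0,1]],[[0,0,0],[0,0,1]],[[0,0,0],[0,0,1]],[[0,0,0],[0,0,1]],[[0,0,0],[0,0,1]],[[0,0,0],[0,0,1]],[[0,0,0],[0,0,1]],[[0,0,0],[0,0,1]]]'
python3 -m handwheel '[[[0,0,0],[0,0,1]],[[0,0,0],[0,0,1]],[[0,0,0],[0,0,1]],[[0,0,0],[0,0,1]],[[0,0,0],[0,0,1]],[[0,0,0],[0,0,0.8]],[[0,0,0],[0,0,0]],[[0,0,0],[0,0,0]],[[0,0,0],[0,0,0]],[[0,0,0],[0,0,0]]]'
python3 - <<'E'
from h import *
im,d=camera("top");cv2.imwrite("pics/c2.png",cv2.resize(im[180:310,220:390],(785,600),interpolation=3))
print(ctrl.observe()['moment'])
E
```

```text
time_s: 7.15
ee_pos: [0.5344, -0.0125, 0.0542]
eef_rot: [[0.481, 0.877, -0.0], [0.877, -0.481, 0.001], [0.001, -0.001, -1.0]]
force: [-3.5, 3.3, 6.6]
gripper_width: 0.638
grasp_force: 62.4
[ 0.5221989   0.68265546 -0.07960133] [-1.80912673e-01  3.47365229e-01 -3.29412488e-01  8.94446780e-01
  7.53642008e-04  1.89124687e+00]
time_s: 8.4
ee_pos: [0.5337, -0.0124, 0.0542]
eef_rot: [[-0.196, 0.981, -0.001], [0.981, 0.196, 0.001], [0.001, -0.001, -1.0]]
force: [-6.1, 3.6, 9.5]
gripper_width: 0.637
grasp_force: 62.6
time_s: 9.65
ee_pos: [0.5334, -0.0126, 0.0542]
eef_rot: [[-0.564, 0.826, -0.002], [0.826, 0.564, 0.0], [0.002, -0.001, -1.0]]
force: [-7.9, 1.7, 10.4]
gripper_width: 0.644
grasp_force: 62.7
[0.4126094  1.47581941 0.05293333]
```

View pics/c2.png

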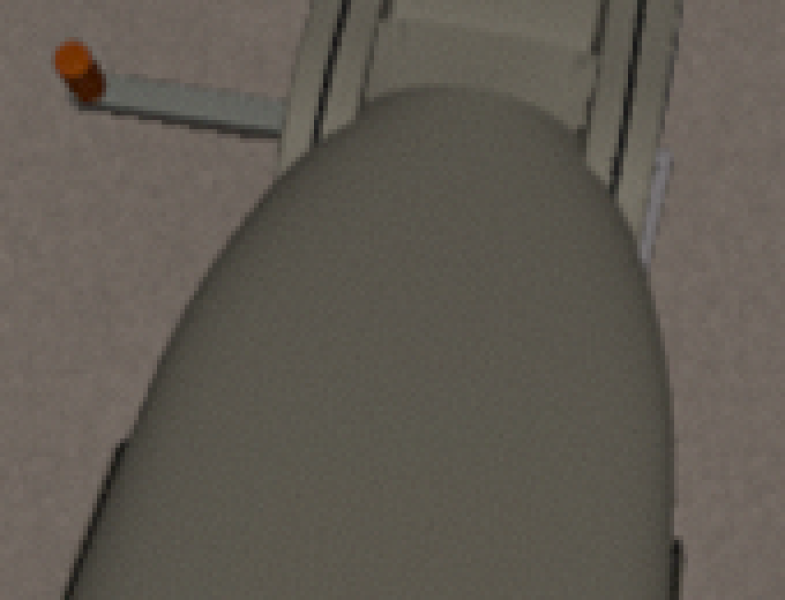

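The arm hides the collar in this view. The measured turn is 103.2°, so I'll release, rise and look.

```bash
python3 -m handwheel '[[[0,0,0],[0,0,0]],[[0,0,0],[0,0,0]],[[0,0,0],[0,0,0]],[[0,0,0],[0,0,0]],[[0,0,0],[0,0,0]],[[0,0,0],[0,0,0]],[[0,0,0.6],[0,0,0]],[[0,0,1],[0,0,0]],[[0,0,1],[0,0,0]],[[0,0,1],[0,0,0]]]' 1
python3 - <<'E'
from h import *
m=camera_model("wrist");im,d=camera("wrist");cv2.imwrite("pics/w1.png",im)
im2,_=camera("side");cv2.imwrite("pics/s1.png",cv2.resize(im2[210:340,210:390],(800,578),interpolation=3))
print(ctrl.observe()['q'],ctrl.observe()['force'])
E
```

```text
time_s: 10.95
ee_pos: [0.5348, -0.013, 0.1457]
eef_rot: [[-0.564, 0.826, 0.001], [0.826, 0.564, -0.0], [-0.001, 0.001, -1.0]]
force: [0.9, -0.1, -0.2]
gripper_width: 1.0
grasp_force: 0.0
[-1.81188386e-01  2.70556381e-01 -1.80276353e-01  1.11462643e+00
  3.51277563e-05  7.90381124e-01] [-0.2650154   1.17165311 -0.69093416]
```

View pics/w1.png

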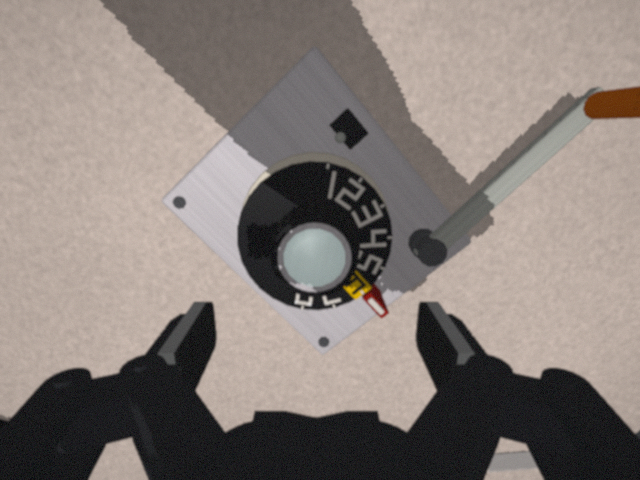

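View pics/s1.png

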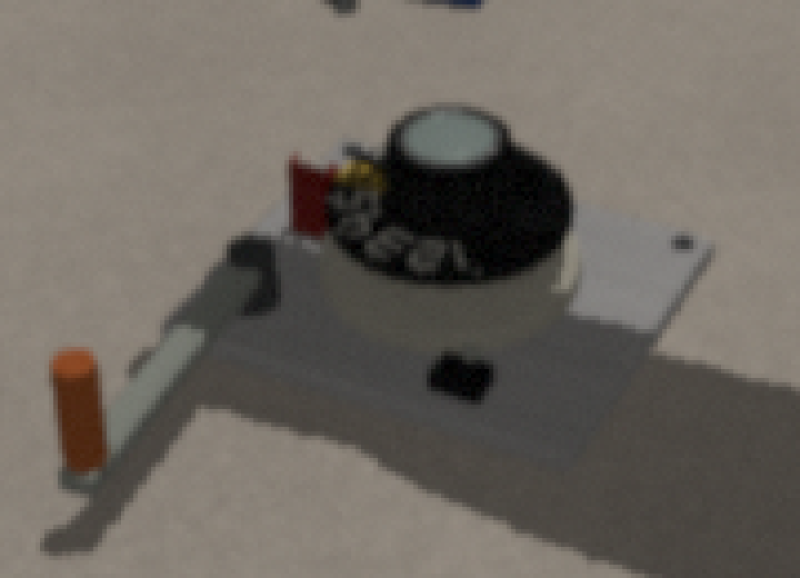

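Both views show the yellow 6 at the red pillar (wrist view: 6 at (358,285), pillar at (375,303)), and the hand is clear. Next is the post.

```bash
python3 - <<'E'
from h import *
c=np.array([.5353,-.0125]); a=np.radians(-13.8); X=np.array([np.cos(a),np.sin(a)]);Y=np.array([-X[1],X[0]])
hg=c+.070*X+.058*Y
print("hinge",hg,"shut",hg-.145*X)
for cam in ["top","side"]:
    im,d=camera(cam); h=cv2.cvtColor(im,cv2.COLOR_BGR2HSV).astype(int)
    P,_=world(cam,d,(h[...,0]>=4)&(h[...,0]<18)&(h[...,1]>140))
    P=P[(np.linalg.norm(P[:,:2]-[.635,.168],axis=1)<.03)]
    q=P[P[:,2]>.085]; ce,r=cv2.minEnclosingCircle((q[:,:2]*1000).astype(np.float32))
    p=np.array(ce)/1000-hg; print(cam,len(q),np.round(ce,1),round(r,1),"angle",np.degrees(np.arctan2(p[1],p[0])),"r",np.linalg.norm(p))
E
```

```text
hinge [0.61711434 0.02712845] shut [0.47629987 0.0617158 ]
top 45 [639.8 170. ] 8.0 angle 80.97070411166398 r 0.14461448112021177
side 52 [637.1 172.8] 8.6 angle 82.17863400246127 r 0.14707846975248373
```

```bash
python3 -m handwheel '[[[0.415,0.737,0],[0,0,-1]],[[0.415,0.737,0],[0,0,-1]],[[0.415,0.737,0],[0,0,-1]],[[0.415,0.737,0],[0,0,-1]],[[0.415,0.737,0],[0,0,-1]],[[0.415,0.737,0],[0,0,-1]],[[0.415,0.737,0],[0,0,-1]],[[0.415,0.737,0],[0,0,-1]],[[0.415,0.737,0],[0,0,-1]],[[0.415,0.737,0],[0,0,-1]]]'
python3 -m handwheel '[[[0,0,0],[0,0,-0.7]],[[0,0,-0.7],[0,0,0]],[[0,0,-0.7],[0,0,0]],[[0,0,-0.7],[0,0,0]],[[0,0,-0.7],[0,0,0]],[[0,0,-0.5],[0,0,0]],[[0,0,-0.4],[0,0,0]],[[0,0,0],[0,0,0]],[[0,0,0],[0,0,0]],[[0,0,0],[0,0,0]]]'
python3 -m handwheel '[[[0,0,0],[0,0,0]],[[0,0,0],[0,0,0]],[[0,0,0],[0,0,0]],[[0,0,0],[0,0,0]],[[0,0,0],[0,0,0]],[[0,0,0],[0,0,0]],[[0,0,0],[0,0,0]],[[0,0,0],[0,0,0]],[[0,0,0],[0,0,0]],[[0,0,0],[0,0,0]]]' -1 40
```

```text
time_s: 12.4
ee_pos: [0.6383, 0.1718, 0.1426]
eef_rot: [[0.101, 0.995, -0.002], [0.995, -0.101, -0.0], [-0.0, -0.002, -1.0]]
force: [0.3, -0.1, 0.2]
gripper_width: 0.994
grasp_force: 0.0
time_s: 13.65
ee_pos: [0.6389, 0.1713, 0.0519]
eef_rot: [[0.147, 0.989, 0.001], [0.989, -0.147, 0.0], [0.0, 0.001, -1.0]]
force: [-0.3, -0.6, 0.0]
gripper_width: 1.001
grasp_force: 0.0
time_s: 14.9
ee_pos: [0.6386, 0.1712, 0.0514]
eef_rot: [[0.147, 0.989, 0.0], [0.989, -0.147, 0.0], [0.0, 0.0, -1.0]]
force: [-0.4, -1.5, 2.9]
gripper_width: 0.201
grasp_force: 39.0
```

```bash
python3 - <<'E'
import numpy as np
a=np.radians(81.5+4*np.arange(23)); p=145*np.c_[np.cos(a),np.sin(a)]
print(np.round(np.diff(p,axis=0)/25,2).tolist())
E
```

```text
[[-0.4, 0.05], [-0.4, 0.02], [-0.4, -0.01], [-0.4, -0.04], [-0.4, -0.07], [-0.39, -0.09], [-0.39, -0.12], [-0.38, -0.15], [-0.37, -0.17], [-0.35, -0.2], [-0.34, -0.22], [-0.32, -0.25], [-0.3, -0.27], [-0.28, -0.29], [-0.26, -0.31], [-0.24, -0.33], [-0.22, -0.34], [-0.19, -0.36], [-0.17, -0.37], [-0.14, -0.38], [-0.11, -0.39], [-0.09, -0.4]]
```

```bash
python3 -m handwheel '[[[-0.4,0.05,0],[0,0,1]],[[-0.4,0.02,0],[0,0,1]],[[-0.4,-0.01,0],[0,0,1]],[[-0.4,-0.04,0],[0,0,1]],[[-0.4,-0.07,0],[0,0,1]],[[-0.39,-0.09,0],[0,0,1]],[[-0.39,-0.12,0],[0,0,1]],[[-0.38,-0.15,0],[0,0,1]],[[-0.37,-0.17,0],[0,0,1]],[[-0.35,-0.2,0],[0,0,1]]]'
```

```text
time_s: 16.15
ee_pos: [0.5407, 0.1524, 0.0514]
eef_rot: [[-0.525, 0.851, -0.001], [0.851, 0.525, 0.002], [0.002, 0.0, -1.0]]
force: [-2.9, 4.2, 4.0]
gripper_width: 0.199
grasp_force: 39.2
```

```bash
python3 -m handwheel '[[[-0.34,-0.22,0],[0,0,1]],[[-0.32,-0.25,0],[0,0,1]],[[-0.3,-0.27,0],[0,0,1]],[[-0.28,-0.29,0],[0,0,1]],[[-0.26,-0.31,0],[0,0,1]],[[-0.24,-0.33,0],[0,0,1]],[[-0.22,-0.34,0],[0,0,1]],[[-0.19,-0.36,0],[0,0,1]],[[-0.17,-0.37,0],[0,0,1]],[[-0.14,-0.38,0],[0,0,1]]]'
```

```text
time_s: 17.4
ee_pos: [0.4771, 0.0744, 0.0512]
eef_rot: [[-0.949, 0.314, -0.005], [0.314, 0.949, 0.002], [0.005, 0.0, -1.0]]
force: [-11.9, 4.9, 11.2]
gripper_width: 0.196
grasp_force: 40.0
```

```bash
python3 -m handwheel '[[[-0.04,-0.11,0],[0,0,0.25]],[[-0.04,-0.11,0],[0,0,0.25]],[[-0.03,-0.11,0],[0,0,0.25]],[[-0.03,-0.11,0],[0,0,0.25]],[[-0.03,-0.11,0],[0,0,0.2]],[[-0.02,-0.11,0],[0,0,0]],[[0,0,0],[0,0,0]],[[0,0,0],[0,0,0]],[[0,0,0],[0,0,0]],[[0,0,0],[0,0,0]]]'
```

```text
time_s: 18.65
ee_pos: [0.4732, 0.0609, 0.0513]
eef_rot: [[-0.972, 0.233, -0.003], [0.233, 0.972, 0.008], [0.005, 0.007, -1.0]]
force: [-8.0, 22.3, 11.0]
gripper_width: 0.203
grasp_force: 40.7
```

It's against the stop with 22 N, well above the catch's 6 N. Release, rise and look.

```bash
python3 -m handwheel '[[[0,0.1,0],[0,0,0]],[[0,0,0],[0,0,0]],[[0,0,0],[0,0,0]],[[0,0,0],[0,0,0]],[[0,0,0],[0,0,0]],[[0,0,0],[0,0,0]],[[0,0,0],[0,0,0]],[[0,0,0],[0,0,0]],[[0,0,0.6],[0,0,0]],[[0,0,1],[0,0,0]]]' 1
python3 -m handwheel '[[[0,0,1],[0,0,0]],[[0,0,1],[0,0,0]],[[0,0.5,1],[0,0,0]],[[0,1,1],[0,0,0]],[[0,1,1],[0,0,0]],[[0,1,0],[0,0,0]],[[0,1,0],[0,0,0]],[[0,1,0],[0,0,0]],[[0,1,0],[0,0,0]],[[0,1,0],[0,0,0]]]'
python3 - <<'E'
from h import *
im,d=camera("top");cv2.imwrite("pics/c3.png",cv2.resize(im[180:310,220:390],(785,600),interpolation=3))
hg=np.array([.6171,.0271])
h=cv2.cvtColor(im,cv2.COLOR_BGR2HSV).astype(int)
P,_=world("top",d,(h[...,0]>=4)&(h[...,0]<18)&(h[...,1]>140))
P=P[(np.linalg.norm(P[:,:2]-[.476,.062],axis=1)<.04)]
q=P[P[:,2]>.085]
if len(q): ce,r=cv2.minEnclosingCircle((q[:,:2]*1000).astype(np.float32));p=np.array(ce)/1000-hg;print(ce,r,np.degrees(np.arctan2(p[1],p[0])))
E
```

```text
time_s: 19.9
ee_pos: [0.4747, 0.0598, 0.0911]
eef_rot: [[-0.972, 0.236, -0.002], [0.236, 0.972, 0.0], [0.002, -0.0, -1.0]]
force: [1.2, -0.3, -0.6]
gripper_width: 1.004
grasp_force: 0.0
time_s: 21.15
ee_pos: [0.4751, 0.2481, 0.2162]
eef_rot: [[-0.972, 0.236, -0.0], [0.236, 0.972, -0.0], [0.0, -0.0, -1.0]]
force: [0.5, 0.7, 0.1]
gripper_width: 1.002
grasp_force: 0.0
(475.1059265136719, 61.809242248535156) 8.426867485046387 166.26389167299257
```

View pics/c3.png

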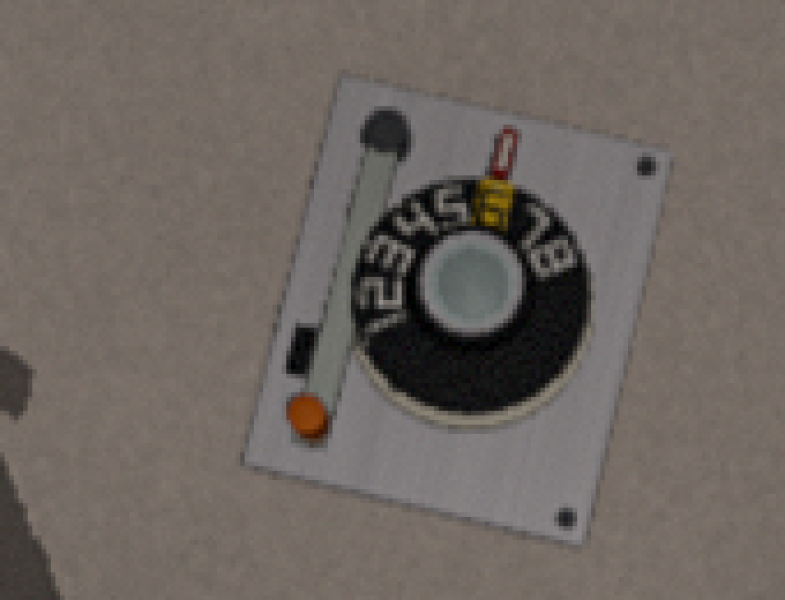

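The picture shows the yellow 6 (494,203) right at the red index (505,150). The bar lies along the cradle's edge, with its post at (308,415) and measured at 166.26° against 166.2° for fully shut.

```bash
python3 -c "
from cell import ctrl
print(ctrl.job_done())"
```

```text
the job is handed in; nothing more can be done
None
```

The collar is clicked home at 6 and was let go, then the keeper bar was swung fully shut past its catch. The job was handed in at about 21 s with the robot clear of everything and the mouse, slide box and lens pot untouched.

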